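# Move the mis-shelved short can from behind the front row

## Task

The short can in the back row of the sloped wire shelf belongs in the carton with the two other short cans. Stand the two tall ones in front of it (the nearest two of the front row) on the sheet pan, then stand the short can in the free side of the carton, then put those two back on the shelf, each where it stood, against the front lip. Do not drop anything or knock it over, and leave the rest of the stock where it is.

Things in the scene. Friction and masses are not known exactly. Their poses are not given: they have to be found in the camera images.
- bottle_mid (a point): Tall one in the front row: amber glass bottle with paper band and steel crown cap, loose, 166 mm tall, 0.42 kg. Body 58 mm in diameter up to 88 mm above the foot, then shoulder; neck 27 to 29 mm in diameter from 132 to 156 mm above the foot; cap 32 mm wide. Point: on its axis, half-way up; z from foot to top.
- tallcan_mid (a point): Tall one in the front row: plain aluminium can with ring pull, loose, 58 mm in diameter, 156 mm tall, 0.37 kg, straight-sided from 7 to 144 mm above the foot. Point: on its axis, half-way up; z from foot to top.
- albottle_mid (a point): Tall one in the front row: aluminium bottle with white screw cap, loose, 160 mm tall, 0.30 kg. Body 58 mm in diameter up to 90 mm above the foot, then shoulder; neck 34 mm in diameter from 128 to 138 mm, then the cap, 37 mm in diameter, to the top. Point: on its axis, half-way up; z from foot to top.
- shortcan_mid (a point): The short can to be moved: plain aluminium can with ring pull, loose, 58 mm in diameter, 94 mm tall, 0.24 kg. In the back row, behind and between two of the tall ones. Point: on its axis, half-way up; z from foot to top.
- jar_mid (a point): Squat amber jar with paper band and grey lid, loose, 58 mm in diameter, 96 mm tall, 0.26 kg. In the back row; it stays there. Point: on its axis, half-way up; z from foot to top.
- shelf (a point): Fixed dark wire shelf, 280 mm wide, 178 deep (all mm), sloping 8 degrees down to its front. Point: mid-width, where the front lip's inner face meets the deck, 45 above the table; x up the slope, y along the lip, z square to the deck. 32 high lip all round. Front row: axes at x 30, y -92, 0, 92, in any order; back row (short can, jar, either way): x 84, y -46, 46. All stand square to it.
- pan: Aluminium sheet pan flat on the table, fixed, 254 mm (its x) by 165 mm (its y), rim 22 mm high, sheet 3 mm thick. The side area for what is cleared. Left or right of the shelf. Origin: centre of its underside, at table height; z up.
- carton: Low open cardboard carton, fixed, 208 mm (its x) by 150 mm (its y), walls 46 mm high, walls and floor 4 mm thick. On the other side of the shelf from the pan. Two short cans stand along its +y side; the half along its -y side is free. Origin: centre of its underside, at table height; z up.
- cased1_mid (a point): A short can already in the carton, same kind and size as the one to be moved, loose; stands at x -45, y +38 mm of the carton's frame and stays there. Point: on its axis, half-way up; z from foot to top.
- cased2_mid (a point): The other short can already in the carton, same size, loose; stands at x +40, y +38 mm of the carton's frame and stays there. Point: on its axis, half-way up; z from foot to top.

How it is judged:
By the outcome, as a careful person would: the job done as asked, in the order asked, and still so for the second after the job is handed in, with the robot touching nothing.
It also fails if it takes over 122 s, if anything falls off the work surface, if the arm or the gripper's body presses on something with over 40 N, if the wrist force passes 120 N, or if a joint passes its speed limit or range.

## Robot

A 6-joint arm with a two-finger parallel gripper is mounted at the origin on the work surface. World frame = base frame: x ahead of the robot, y to its left, z up, the work surface at z = 0. Lengths are in mm, angles in degrees, forces in N, time in s.
With the tool pointing down it reaches from about 375 to 975 mm from the base axis. Payload 3.8 kg.
Tool frame: the origin (TCP) lies midway between the tips of the shut fingers; the grasp point (between the pads) lies 19 mm behind it (robot.pinch_z is the distance from the TCP to the grasp point, in mm); z points along the fingers, x is the direction in which the jaws open and shut, and the axes are right-handed (so a half turn about z gives the same grasp; the last joint's range is limited). The gripper opens to 85 mm and grips with 20 to 120 N. Pads are 22 mm wide; open, the fingers measure 114 mm over their backs; the gripper's body (76 mm by 85 mm) begins 54 mm behind the grasp point. The pads swing forward as they close: fully open they stand 13 mm farther back than shut.
Start: joints at [-67.202, 15.12, 91.902, -0, 72.978, -2.114], TCP at [284.324, -612.191, 206.58] pointing down, gripper open.
Joint ranges: [-150.88, 150.88], [-54.13, 125.18], [17.81, 147.31], [-75.09, 255.09], [0, 152.58], [-146.25, 146.25]. Speed limits (degrees/s): [147.25, 147.25, 180, 180, 180, 180].

## Interface

Orientations are given as [roll, pitch, yaw] about the fixed x, y, z axes, in that order (R = Rz(yaw) Ry(pitch) Rx(roll)).
In Python, from cell import robot gives the robot as it stands. The module is installed in compiled form; this text tells all that it offers.
- The arm moves only by the tool apply_moves, never from a script. Its argument "targets" is a list of rows, each a list of 7 numbers: the shift along the tool's x, y, z in cm, then the turn, a rotation vector about the tool's x, y, z in degrees, then the finger opening in cm, from 0 to 8.54. In form: [[dx, dy, dz, rx, ry, rz, fingers], ...]. A call has 1 to 10 rows; each row is the pose to reach, as a shift and turn from the pose measured when the call began, along the tool's axes at that moment; what a row does not reach only later rows make up. A row lasts 1/12 s, in which the tool goes at most 41.7 mm and 7.16 degrees, less where a joint would pass 70% of its speed; a pose out of reach is approached as far as the arm can. A call with a gripper value outside its range is refused whole. The fingers move at their own pace and stop on an object; "force" is the grip in N (left out, the last holds). Time passes only in rows, so rows that repeat a pose let the fingers close. It gives the time, the measured TCP pose, the force and the opening at its end, in the units of the state.
- robot.get_state(): the state, without advancing time (a new reading comes with each control period).
- robot.get_image(name): name is "side" or "top" or "wrist"; returns a dict with "color" (480x640x3 uint8, red, green, blue), "z_map" (480x640 float32, mm along the optical axis (not along the pixel's ray), 0 where there is no reading), "K" (3x3 intrinsics, pixels), "R" (3x3) and "t" (3): a world point X has camera coordinates R X + t. Camera axes: x right, y down, z forward; pixel columns grow to the right and rows downward; lengths in mm; the calibration is good to about 2 mm. A picture is of the moment at which its call begins.
- robot.close_job(): hands the job in, once; it reports no verdict.
The state is a dict: "clock": time; "joint_pos": joint angles; "joint_vel": joint speeds; "effort": joint torques, N m; "ee_pos": TCP position; "eef_rot": TCP orientation; "contact_force": force on the tool from outside, world axes, zero at the start; "moment": the same for the moment, N m; "width": opening from 0.0 (shut) to 1.0 (fully open).
Only numpy, scipy, OpenCV 4.12 (cv2) and the standard library are available. Lean on these libraries where they do the work, as an engineer would, in place of code of your own. Each camera call takes 0.05 s, during which the arm holds its last target. There are 200 camera calls.

## Working session

There is one attempt and no reset: what is moved stays moved. The work goes in short steps, Python scripts to look and compute and a tool call to move; the robot and the scene stay as the last step left them, time stands still between calls to the robot, and variables do not carry over. Pictures are saved under pics/ and viewed, about 12 in all and at most 16, crops included, and the job is handed in when it is done.

Besides the shell and the picture viewer there is one more tool, called after "Request:" as name([rows], argument=value, ...), one row to a line, values as JSON. apply_moves: Moves the arm, as the interface text tells. Its arguments: {"type":"object","properties":{"targets":{"type":"array","items":{"type":"array","items":{"type":"number"}}},"force":{"type":"number"}},"required":["targets"]}

```bash
mkdir -p pics
cat > h.py <<'E'
import numpy as np, cv2
from cell import robot
from scipy.spatial.transform import Rotation as Rn
np.set_printoptions(precision=1,suppress=True)
def snap(n,f):
    im=robot.get_image(n); cv2.imwrite('pics/'+f,cv2.cvtColor(im['color'],cv2.COLOR_RGB2BGR)); np.savez('pics/'+f[:-4]+'.npz',**im); return im
def cloud(im):
    z=im['z_map'].astype(float); K=im['K']; v,u=np.mgrid[:z.shape[0],:z.shape[1]]
    P=np.stack([(u-K[0,2])/K[0,0]*z,(v-K[1,2])/K[1,1]*z,z],-1)
    W=(P-im['t'])@im['R']; W[z==0]=np.nan; return W
def plane(im,u,v,h):
    d=im['R'].T@np.linalg.inv(im['K'])@np.array([u,v,1.]); c=-im['R'].T@im['t']; return c+d*(h-c[2])/d[2]
def pose():
    s=robot.get_state(); return np.array(s['ee_pos']),Rn.from_euler('xyz',s['eef_rot'],degrees=True)
def delta(p,R):
    """shift cm, rotvec deg in tool axes to reach p,R(world)"""
    p0,R0=pose(); return R0.inv().apply(np.array(p)-p0)/10,(R0.inv()*R).as_rotvec(degrees=True)
E
python3 - <<'E'
from h import *
for n in('top','side'):
    im=snap(n,n+'1.png'); print(n,im['K'].tolist(),-im['R'].T@im['t'],im['R'][2])
s=robot.get_state();print(s)
E
```

```text
top [[434.54112284524825, 0.0, 311.3397936235979], [0.0, 434.54112284524825, 241.40731962809096], [0.0, 0.0, 1.0]] [486.7   3.3 906.7] [ 0.  0. -1.]
side [[598.5013829629027, 0.0, 327.78606106744326], [0.0, 598.5013829629027, 236.3532820635932], [0.0, 0.0, 1.0]] [406.9 890.6 912.6] [ 0.1 -0.7 -0.7]
{'clock': 0.1, 'joint_pos': array([-67.2,  15.2,  92. ,   0. ,  73. ,  -2.1]), 'joint_vel': array([-0.1, -0.1, -0.1, -0. ,  0.1,  0.1]), 'effort': array([  0. , -51.7, -36.9,  -0. ,   0. ,   0. ]), 'ee_pos': array([ 284. , -611.6,  205.4]), 'eef_rot': array([-180. ,    0.1,  -65.1]), 'contact_force': array([ 0.2, -0.5,  0. ]), 'moment': array([-0.,  0.,  0.]), 'width': 1.0020303780251132}
```

View pics/top1.png

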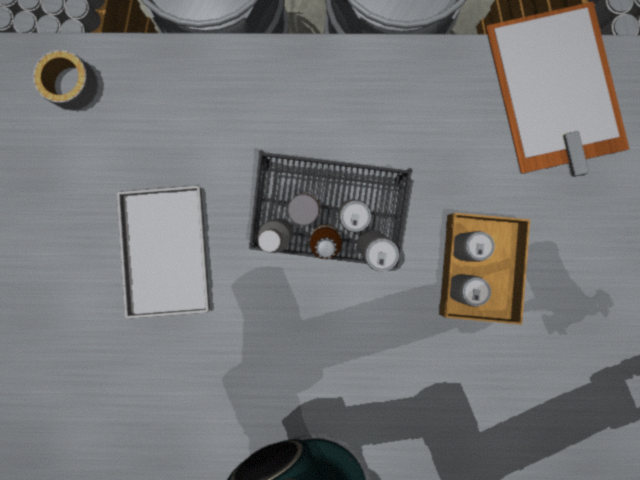

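View pics/side1.png

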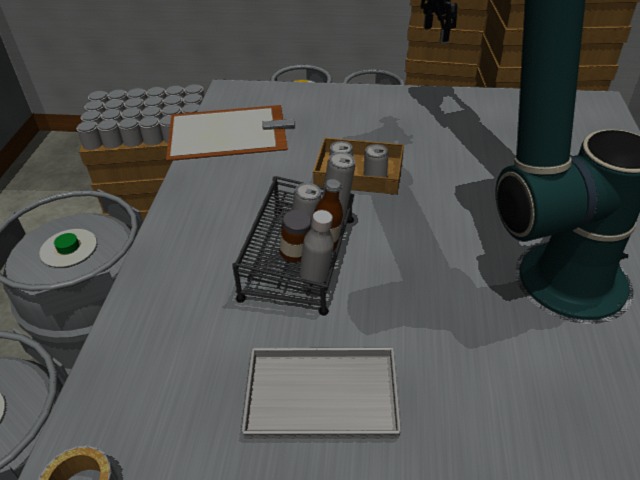

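The images show the pan at left (+y) and the carton at right. In the front row, from left, are the aluminium bottle (270,240), amber bottle (325,243) and tall can (382,254). Behind them are the jar (303,210) and the short can (355,215). The short can stands behind the amber bottle and the tall can, so I clear those two.

```bash
cat > m.py <<'E'
from h import *
im=dict(np.load('pics/top1.npz')); W=cloud(im)
g=cv2.cvtColor(im['color'],cv2.COLOR_RGB2HSV)
def top(u,v,r):
    p=W[v-r:v+r+1,u-r:u+r+1].reshape(-1,3); p=p[~np.isnan(p[:,2])]; zm=np.percentile(p[:,2],95); q=p[p[:,2]>zm-7]
    (c,rad)=cv2.minEnclosingCircle(q[:,:2].astype(np.float32)); return np.array([*c,zm]),rad,len(q)
T={}
for n,u,v,r in [('alb',270,240,14),('bot',325,245,14),('tall',382,254,20),('short',355,216,19),('jar',303,210,18),('c1',480,246,18),('c2',476,290,18)]:
    T[n]=top(u,v,r); print(n,*T[n])
def box(mask,h):
    n,l,s,c=cv2.connectedComponentsWithStats(mask.astype(np.uint8)); i=1+s[1:,4].argmax()
    pts=np.argwhere(l==i)[:,::-1]; P=np.array([plane(im,u,v,h)[:2] for u,v in pts],np.float32)
    return cv2.minAreaRect(P)
sub=np.zeros((480,640),bool); sub[175:330,105:225]=1
print('pan',box(sub&(W[...,2]>13)&(W[...,2]<40),22))
sub[:]=0; sub[200:335,430:540]=1
print('carton',box(sub&(W[...,2]>36)&(W[...,2]<60),46))
print('z table',np.nanmedian(W[350:380,20:150,2]),'pan in',np.nanmedian(W[220:290,140:190,2]),'cart floor',np.nanmedian(W[260:300,500:512,2]))
sub[:]=0; sub[140:280,235:425]=1
E
python3 m.py
```

```text
alb [507.5  77.1 209.3] 18.391178131103516 400
bot [497.  -14.4 214.2] 16.639135360717773 292
tall [ 487.8 -105.8  205.2] 27.412200927734375 846
short [542.3 -65.8 151.6] 39.70573425292969 727
jar [556.9  29.4 154.4] 36.383018493652344 750
c1 [ 503.7 -303.5   98.8] 27.3256778717041 672
c2 [ 419.5 -296.    98.5] 27.176477432250977 682
pan ((489.42742919921875, 314.17230224609375), (259.6236572265625, 171.0662384033203), 4.9164886474609375)
carton ((461.2446594238281, -336.2792053222656), (154.0458984375, 207.8671875), 85.22208404541016)
z table -0.5280251834693405 pan in 2.5759515806069255 cart floor 3.5584635308232855
```

```bash
cat >> h.py <<'E'
O=np.array([490.1,-13.5,45]); Rs=Rn.from_euler('ZY',[-6.15,-8],degrees=True)
def sh(*v): return O+Rs.apply(v)
def Rsh(): 
    M=Rs.as_matrix(); return Rn.from_matrix(np.stack([-M[:,1],-M[:,0],-M[:,2]],1))
def Rd(yaw): return Rn.from_euler('xyz',[180,0,yaw],degrees=True)
CO=np.array([461,-337,0]); RC=Rn.from_euler('z',-5.1,degrees=True)
PO=np.array([489.4,314.2,0]); RP=Rn.from_euler('z',4.9,degrees=True)
def ca(*v): return CO+RC.apply(v)
def pa(*v): return PO+RP.apply(v)
def go(p,R):
    a,b=delta(p,R); print('->',np.array(p),np.round(a,2),np.round(b,1))
def st():
    s=robot.get_state(); print(round(s['clock'],2),s['ee_pos'],s['eef_rot'],'F',s['contact_force'],'w',round(s['width'],3),'J',s['joint_pos'])
E
python3 - <<'E'
from h import *
st(); go(sh(30,-92,240),Rsh())
print(sh(30,-92,78),sh(84,-46,47),pa(-60,0,0),ca(0,-37,0))
E
```

```text
0.1 [ 284.  -611.6  205.4] [-180.     0.1  -65.1] F [ 0.2 -0.5  0. ] w 1.002 J [-67.2  15.2  92.    0.   73.   -2.1]
-> [ 476.6 -104.6  286.8] [-37.9 -38.8  -8.1] [ 7.8  2.3 31. ]
[ 499.  -107.   126.4] [561.4 -67.4 103.2] [429.6 309.1   0. ] [ 457.7 -373.9    0. ]
```

Request:
apply_moves([
  [0,0,-8,0,0,0,8.5],
  [0,0,-10,0,0,0,8.5],
  [-20,-20,-10,4,1,15,8.5],
  [-37.9,-38.8,-9,7.8,2.3,31,8.5],
  [-37.9,-38.8,-9,7.8,2.3,31,8.5],
  [-37.9,-38.8,-9,7.8,2.3,31,8.5],
  [-37.9,-38.8,-9,7.8,2.3,31,8.5],
  [-37.9,-38.8,-9,7.8,2.3,31,8.5],
  [-37.9,-38.8,-9,7.8,2.3,31,8.5],
  [-37.9,-38.8,-9,7.8,2.3,31,8.5],
], force=40)

```text
clock: 0.93
ee_pos: [401.8, -298.0, 294.1]
eef_rot: [-172.0, -0.0, -96.2]
contact_force: [1.6, 0.6, -0.6]
width: 0.998
```

```bash
python3 -c "
from h import *
st(); go(sh(30,-92,220),Rsh())"
```

```text
0.93 [ 401.8 -298.   294.1] [-172.    -0.   -96.2] F [ 1.6  0.6 -0.6] w 0.998 J [-43.  -11.6 110.7   4.9  74.6  52.2]
-> [ 479.3 -104.9  267. ] [-20.   -5.2   3.5] [ 0.  -0.  -0.1]
```

Request:
apply_moves([
  [-20,-5.2,2,0,0,0,8.5],
  [-20,-5.2,2,0,0,0,8.5],
  [-20,-5.2,2,0,0,0,8.5],
  [-20,-5.2,2,0,0,0,8.5],
  [-20,-5.2,2,0,0,0,8.5],
  [-20,-5.2,3.5,0,0,0,7.5],
  [-20,-5.2,3.5,0,0,0,7.5],
  [-20,-5.2,3.5,0,0,0,7.5],
])

```text
clock: 1.6
ee_pos: [478.4, -104.6, 265.2]
eef_rot: [-172.2, -0.0, -96.1]
contact_force: [1.2, -1.2, -0.8]
width: 0.879
```

```bash
python3 -c "
from h import *
st(); go(sh(30,-92,102),Rsh()); im=snap('wrist','w1.png'); print(-im['R'].T@im['t'],im['R'][2]); W=cloud(im)
m=(W[...,2]>190); n,l,s,c=cv2.connectedComponentsWithStats(m.astype(np.uint8))
for i in range(1,n):
  if s[i,4]>80: q=W[l==i]; print(s[i],np.median(q,0),cv2.minEnclosingCircle(q[:,:2].astype(np.float32)))
print(sh(30,-92,156),sh(30,0,166),sh(30,92,160))"
```

```text
1.6 [ 478.4 -104.6  265.2] [-172.2   -0.   -96.1] F [ 1.2 -1.2 -0.8] w 0.879 J [-16.3 -13.  114.7   1.4  70.6  79.4]
-> [ 495.7 -106.6  150.2] [ 0.  -0.2 11.6] [0.2 0.  0.1]
[ 520.8 -110.   440.5] [-0.1  0.  -1. ]
[ 276  203   78   80 4721] [ 490.1 -106.2  203.1] ((488.91259765625, -106.0464859008789), 29.00792694091797)
[  27  215   68   55 2824] [509.7  70.6 207.3] ((508.9507141113281, 76.53374481201172), 19.694520950317383)
[ 158  222   53   50 1901] [498.8 -18.  212.9] ((496.9677429199219, -14.448871612548828), 17.320446014404297)
[    0   288   640   192 70726] [ 475.5 -105.7  371.6] ((468.4620666503906, -104.34639739990234), 70.58776092529297)
[ 488.2 -105.8  203.7] [496.7 -14.2 213.6] [507.4  77.2 207.6]
```

View pics/w1.png

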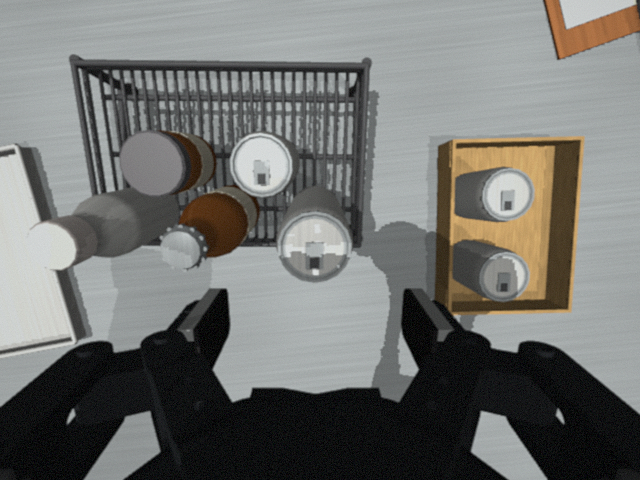

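The wrist view shows the tall can at (314,245), between the fingers (left at 205, right at 425). Its measured top agrees with the model to about 1 mm, so I descend and grip.

Request:
apply_moves([
  [0,-0.1,4,0,0,0,7.5],
  [0,-0.1,8,0,0,0,7.5],
  [0,-0.1,10,0,0,0,7.5],
  [0,-0.1,11.6,0,0,0,7.5],
  [0,-0.1,11.6,0,0,0,7.5],
  [0,-0.1,11.6,0,0,0,5],
  [0,-0.1,11.6,0,0,0,5],
  [0,-0.1,11.6,0,0,0,5],
  [0,-0.1,11.6,0,0,0,5],
  [0,-0.1,11.6,0,0,0,5],
], force=40)

```text
clock: 2.48
ee_pos: [496.4, -108.2, 153.0]
eef_rot: [-172.0, -0.1, -96.2]
contact_force: [-0.6, -1.4, 2.0]
width: 0.66
```

```bash
python3 -c "
from h import *
st()"
```

```text
2.48 [ 496.4 -108.2  153. ] [-172.    -0.1  -96.2] F [-0.6 -1.4  2. ] w 0.66 J [-16.   -6.5 121.3   1.5  57.3  79.4]
```

Request:
apply_moves([
  [0,0,0,0,0,0,5],
  [0,0,-0.5,0,0,0,5],
  [0,0,-2,0,0,0,5],
  [0,0,-5,0,0,0,5],
  [0,0,-9,0,0,0,5],
  [0,0,-13,0,0,0,5],
  [0,0,-17,0,0,0,5],
  [0,0,-18.5,0,0,0,5],
  [0,0,-18.5,0,0,0,5],
])

```text
clock: 3.23
ee_pos: [472.9, -105.6, 342.8]
eef_rot: [-171.4, -0.2, -96.2]
contact_force: [0.8, 1.2, -2.7]
width: 0.657
```

```bash
python3 -c "
from h import *
st(); go(pa(60,0,330),Rd(-80));go(pa(60,0,107),Rd(-80))"
```

```text
3.23 [ 472.9 -105.6  342.8] [-171.4   -0.2  -96.2] F [ 0.8  1.2 -2.7] w 0.657 J [-16.6 -15.5 108.8   1.4  78.2  79.4]
-> [549.2 319.3 330. ] [-43.1  -2.8   1.6] [ -8.5  -1.4 -16.2]
-> [549.2 319.3 107. ] [-43.1   0.6  23.6] [ -8.5  -1.4 -16.2]
```

Request:
apply_moves([
  [-3,-0.2,0,0,0,-1,5],
  [-7,-0.5,0,0,0,-2,5],
  [-11,-1,0,-1,0,-4,5],
  [-15,-1,0,-2,0,-6,5],
  [-19,-1.3,0,-4,-0.5,-8,5],
  [-23,-1.6,0,-5,-1,-10,5],
  [-27,-2,0,-7,-1,-12,5],
  [-31,-2.2,0,-8.5,-1.4,-14,5],
  [-35,-2.4,0,-8.5,-1.4,-16.2,5],
  [-39,-2.6,0,-8.5,-1.4,-16.2,5],
])

```text
clock: 4.07
ee_pos: [539.9, 281.3, 341.8]
eef_rot: [179.8, -0.1, -79.8]
contact_force: [0.3, -0.7, -3.9]
width: 0.657
```

```bash
python3 -c "
from h import *
st(); go(pa(60,0,145),Rd(-80))"
```

```text
4.07 [539.9 281.3 341.8] [179.8  -0.1 -79.8] F [ 0.3 -0.7 -3.9] w 0.657 J [ 25.2   5.1  89.5  -0.   85.6 105. ]
-> [549.2 319.3 145. ] [-3.6 -1.7 19.7] [ 0.2 -0.1  0.2]
```

Request:
apply_moves([
  [-3.6,-1.7,1,0.2,0,0.2,5],
  [-3.6,-1.7,5,0.2,0,0.2,5],
  [-3.6,-1.7,9,0.2,0,0.2,5],
  [-3.6,-1.7,13,0.2,0,0.2,5],
  [-3.6,-1.7,16.5,0.2,0,0.2,5],
  [-3.6,-1.7,19,0.2,0,0.2,5],
  [-3.6,-1.7,21,0.2,0,0.2,5],
  [-3.6,-1.7,22,0.2,0,0.2,5],
  [-3.6,-1.7,22,0.2,0,0.2,5],
  [-3.6,-1.7,22,0.2,0,0.2,5],
])

```text
clock: 4.9
ee_pos: [548.5, 318.9, 120.4]
eef_rot: [179.8, -0.1, -80.0]
contact_force: [0.9, -0.1, -3.2]
width: 0.662
```

```bash
python3 -c "
from h import *
st(); go(pa(60,0,107.5),Rd(-80));snap('side','s2.png')"
```

```text
4.9 [548.5 318.9 120.4] [179.8  -0.1 -80. ] F [ 0.9 -0.1 -3.2] w 0.662 J [ 28.   14.7 101.9  -0.1  63.7 108. ]
-> [549.2 319.3 107.5] [-0.  -0.1  1.3] [ 0.2 -0.1 -0. ]
```

View pics/s2.png

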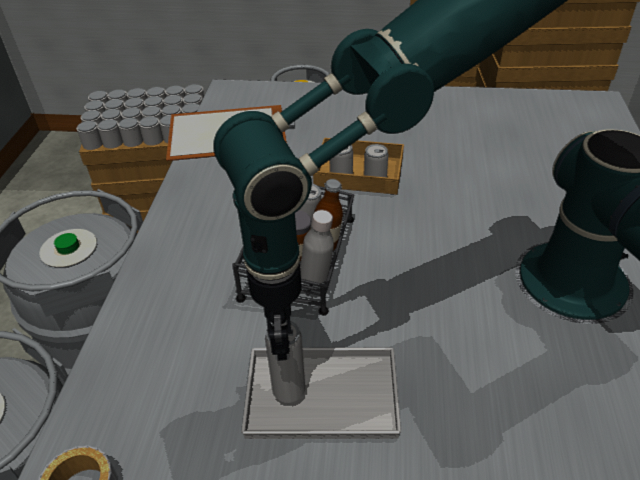

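The can hangs upright in the jaws over the pan, with its foot near (290,400). I lower it slowly.

Request:
apply_moves([
  [0,0,0.4,0,0,0,5],
  [0,0,0.8,0,0,0,5],
  [0,0,1.1,0,0,0,5],
  [0,0,1.2,0,0,0,5],
  [0,0,1.2,0,0,0,5],
])

```text
clock: 5.37
ee_pos: [549.7, 319.4, 110.1]
eef_rot: [180.0, -0.1, -80.0]
contact_force: [0.3, 0.2, -3.1]
width: 0.655
```

Request:
apply_moves([
  [0,0,0.2,0,0,0,5],
  [0,0,0.3,0,0,0,5],
  [0,0,0.3,0,0,0,5],
])

```text
clock: 5.62
ee_pos: [550.1, 319.6, 107.6]
eef_rot: [-180.0, -0.1, -80.0]
contact_force: [0.4, 0.3, -1.3]
width: 0.661
```

Request:
apply_moves([
  [0,0,0.15,0,0,0,5],
  [0,0,0.15,0,0,0,5],
])

```text
clock: 5.78
ee_pos: [551.2, 319.9, 107.5]
eef_rot: [-179.8, -0.0, -80.0]
contact_force: [0.1, -0.5, 2.8]
width: 0.655
```

Request:
apply_moves([
  [0,0,0,0,0,0,6.2],
  [0,0,0,0,0,0,7],
  [0,0,0,0,0,0,7.8],
  [0,0,0,0,0,0,7.8],
  [0,0,-3,0,0,0,7.8],
  [0,0,-7,0,0,0,7.8],
  [0,0,-11,0,0,0,7.8],
  [0,0,-15,0,0,0,7.8],
  [0,0,-19,0,0,0,7],
  [0,0,-20,0,0,0,7],
])

```text
clock: 6.62
ee_pos: [553.3, 321.5, 316.6]
eef_rot: [-179.1, 0.2, -80.0]
contact_force: [1.6, 1.0, 1.5]
width: 0.82
```

```bash
python3 -c "
from h import *
st(); go(sh(30,0,220),Rsh())"
```

```text
6.62 [553.3 321.5 316.6] [-179.1    0.2  -80. ] F [1.6 1.  1.5] w 0.82 J [ 28.    8.1  88.9  -0.1  82.2 108. ]
-> [489.2 -13.4 267. ] [31.9 12.2  4.7] [ 7.1  1.4 16.1]
```

Request:
apply_moves([
  [4,1.5,0,1,0,2,7],
  [8,3,0,2,0,4,7],
  [12,4.5,0,3,0.5,6,7],
  [16,6,0,4,0.7,8,7],
  [20,7.5,0,5,1,10,6],
  [24,9,0,6,1.2,12,6],
  [28,10.5,1,7.1,1.4,14,5.5],
  [31.9,12.2,3,7.1,1.4,16.1,5.5],
  [31.9,12.2,4.5,7.1,1.4,16.1,5.5],
  [31.9,12.2,4.7,7.1,1.4,16.1,5.5],
])

```text
clock: 7.45
ee_pos: [485.9, -16.1, 262.8]
eef_rot: [-172.4, -0.0, -96.4]
contact_force: [-0.7, 0.6, -0.6]
width: 0.645
```

```bash
python3 -c "
from h import *
st(); go(sh(30,0,123),Rsh());im=snap('wrist','w2.png')
W=cloud(im);m=(W[...,2]>190); n,l,s,c=cv2.connectedComponentsWithStats(m.astype(np.uint8))
for i in range(1,n):
  if s[i,4]>80: q=W[l==i]; print(s[i],np.median(q,0),cv2.minEnclosingCircle(q[:,:2].astype(np.float32)))
print(sh(30,0,166),sh(30,92,160))"
```

```text
7.45 [485.9 -16.1 262.8] [-172.4   -0.   -96.4] F [-0.7  0.6 -0.6] w 0.645 J [ -4.6 -13.3 115.2  -0.3  70.5  91.9]
-> [502.6 -14.8 171. ] [-0.3 -0.4  9.3] [ 0.4 -0.1 -0.3]
[ 152  213   60   56 2529] [509.9  73.4 207.7] ((509.1917724609375, 76.55232238769531), 19.36606788635254)
[ 285  220   50   50 1732] [498.5 -14.8 213.3] ((497.0362548828125, -14.332700729370117), 17.20400047302246)
[    0   283   640   197 71982] [483.2 -17.1 369.2] ((482.5392150878906, -16.95001792907715), 65.63492584228516)
[496.7 -14.2 213.6] [507.4  77.2 207.6]
```

View pics/w2.png

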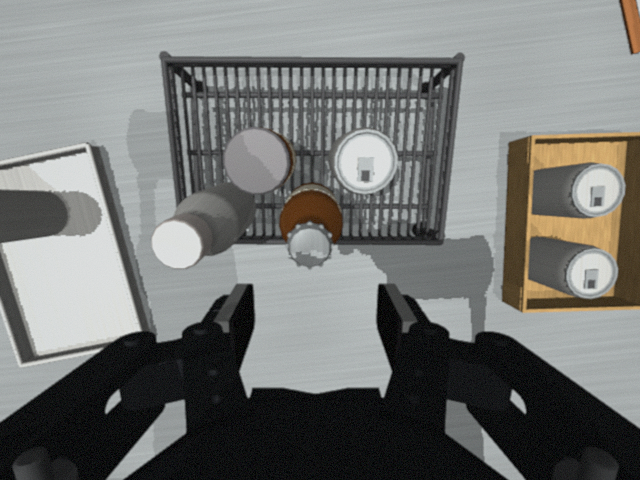

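The amber bottle's cap is at (310,245) between the fingers (230 and 400). The model agrees to within 1 mm, and the pan can is standing. I descend onto the neck.

Request:
apply_moves([
  [-0.3,-0.4,1,0.4,0,-0.3,5.5],
  [-0.3,-0.4,4,0.4,0,-0.3,5.5],
  [-0.3,-0.4,7,0.4,0,-0.3,5.5],
  [-0.3,-0.4,9,0.4,0,-0.3,5.5],
  [-0.3,-0.4,9.3,0.4,0,-0.3,5.5],
  [-0.3,-0.4,9.3,0.4,0,-0.3,5],
  [-0.3,-0.4,9.3,0.4,0,-0.3,4],
  [-0.3,-0.4,9.3,0.4,0,-0.3,2],
  [-0.3,-0.4,9.3,0.4,0,-0.3,2],
  [-0.3,-0.4,9.3,0.4,0,-0.3,2],
], force=50)

```text
clock: 8.33
ee_pos: [505.3, -13.4, 175.0]
eef_rot: [-171.6, 0.0, -96.1]
contact_force: [-0.9, -0.5, 5.9]
width: 0.336
```

Request:
apply_moves([
  [0,0,0,0,0,0,2],
  [0,0,0,0,0,0,2],
  [0,0,0,0,0,0,2],
])

```text
clock: 8.58
ee_pos: [505.1, -13.5, 175.2]
eef_rot: [-171.6, 0.0, -96.1]
contact_force: [-0.1, -0.3, 1.4]
width: 0.333
```

```bash
python3 -c "
from h import *
st(); go(sh(30,0,123),Rsh())"
```

```text
8.58 [505.1 -13.5 175.2] [-171.6    0.   -96.1] F [-0.1 -0.3  1.4] w 0.333 J [ -4.1  -8.2 120.4  -0.3  59.5  92.1]
-> [502.6 -14.8 171. ] [0.2 0.3 0.4] [-0.4  0.   0.1]
```

Request:
apply_moves([
  [0,0,-0.5,0,0,0,2],
  [0,0,-2,0,0,0,2],
  [0,0,-5,0,0,0,2],
  [0,0,-9,0,0,0,2],
  [0,0,-13,0,0,0,2],
  [0,0,-17,0,0,0,2],
  [0,0,-18.5,0,0,0,2],
  [0,0,-18.5,0,0,0,2],
])

```text
clock: 9.25
ee_pos: [480.2, -10.7, 364.4]
eef_rot: [-171.1, 0.0, -96.1]
contact_force: [-0.1, -0.6, -1.9]
width: 0.337
```

```bash
python3 -c "
from h import *
st(); go(pa(-55,0,365),Rd(-80)); snap('side','s3.png')"
```

```text
9.25 [480.2 -10.7 364.4] [-171.1    0.   -96.1] F [-0.1 -0.6 -1.9] w 0.337 J [ -4.  -16.3 107.3  -0.3  80.1  92.1]
-> [434.6 309.5 365. ] [-31.4   7.8  -1.3] [ -8.8  -1.2 -16. ]
```

View pics/s3.png

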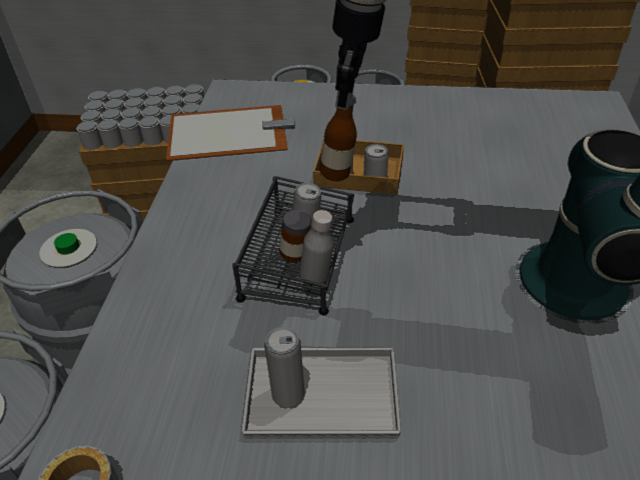

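The bottle hangs in line with the tool at (340,140). The can stands upright in the pan at (285,370).

Request:
apply_moves([
  [-3,0.8,0,0,0,-1,2],
  [-7,1.7,0,-1,0,-3,2],
  [-11,2.7,-0.5,-2,0,-5,2],
  [-15,3.7,-0.7,-3,-0.4,-7,2],
  [-19,4.7,-1,-5,-0.6,-10,2],
  [-23,5.7,-1,-7,-0.9,-12,2],
  [-27,6.7,-1.2,-8.8,-1.2,-14,2],
  [-30,7.5,-1.3,-8.8,-1.2,-16,2],
  [-31.4,7.8,-1.3,-8.8,-1.2,-16,2],
  [-31.4,7.8,-1.3,-8.8,-1.2,-16,2],
])

```text
clock: 10.13
ee_pos: [432.2, 312.2, 357.5]
eef_rot: [179.4, -0.0, -79.8]
contact_force: [-0.1, -0.3, -3.9]
width: 0.334
```

```bash
python3 -c "
from h import *
st(); go(pa(-55,0,135),Rd(-80))"
```

```text
10.13 [432.2 312.2 357.5] [179.4  -0.  -79.8] F [-0.1 -0.3 -3.9] w 0.334 J [ 33.   -3.3  96.5   0.2  87.3 112.9]
-> [434.6 309.5 135. ] [ 0.3 -0.4 22.2] [ 0.6 -0.   0.2]
```

Request:
apply_moves([
  [0.3,-0.4,2,0.6,0,0,2],
  [0.3,-0.4,6,0.6,0,0,2],
  [0.3,-0.4,10,0.6,0,0,2],
  [0.3,-0.4,14,0.6,0,0,2],
  [0.3,-0.4,18,0.6,0,0,2],
  [0.3,-0.4,20,0.6,0,0,2],
  [0.3,-0.4,21.5,0.6,0,0,2],
  [0.3,-0.4,22.2,0.6,0,0,2],
  [0.3,-0.4,22.2,0.6,0,0,2],
  [0.3,-0.4,22.2,0.6,0,0,2],
])

```text
clock: 10.97
ee_pos: [434.4, 308.6, 135.2]
eef_rot: [180.0, -0.1, -79.9]
contact_force: [-0.6, 0.6, -2.3]
width: 0.334
```

Request:
apply_moves([
  [0,0,0.3,0,0,0,2],
  [0,0,0.6,0,0,0,2],
  [0,0,0.7,0,0,0,2],
  [0,0,0.7,0,0,0,2],
])

```text
clock: 11.3
ee_pos: [435.5, 309.1, 129.8]
eef_rot: [-179.9, -0.0, -79.9]
contact_force: [0.7, -0.7, 2.9]
width: 0.335
```

Request:
apply_moves([
  [0,0,0.1,0,0,0,2],
  [0,0,0.1,0,0,0,3.5],
  [0,0,0.1,0,0,0,4.5],
  [0,0,0.1,0,0,0,5],
  [0,0,0.1,0,0,0,5.5],
  [0,0,-3,0,0,0,5.5],
  [0,0,-7,0,0,0,5.5],
  [0,0,-11,0,0,0,5.5],
  [0,0,-15,0,0,0,6],
  [0,0,-17,0,0,0,7],
])

```text
clock: 12.13
ee_pos: [436.8, 310.3, 305.9]
eef_rot: [-179.5, 0.2, -79.9]
contact_force: [0.7, 1.1, 0.6]
width: 0.807
```

```bash
python3 -c "
from h import *
st(); go(sh(84,-46,180),Rsh())"
```

```text
12.13 [436.8 310.3 305.9] [-179.5    0.2  -79.9] F [0.7 1.1 0.6] w 0.807 J [ 32.8  -3.2 101.6  -0.1  81.  112.7]
-> [543.  -65.5 234.9] [38.9 -3.8  7. ] [ 7.4  1.4 16.2]
```

Request:
apply_moves([
  [4,-0.4,0,1,0,2,7.5],
  [8,-0.8,0,2,0,4,7.5],
  [12,-1.2,0,3,0.5,6,7.5],
  [16,-1.6,0,4,0.7,8,7.5],
  [20,-2,0,5,1,10,7.5],
  [24,-2.4,0,6,1.2,12,7.5],
  [28,-2.8,0,7.4,1.4,14,7.5],
  [32,-3.2,0,7.4,1.4,16.2,7.5],
  [36,-3.5,1,7.4,1.4,16.2,7.5],
  [38.9,-3.8,2,7.4,1.4,16.2,7.5],
])

```text
clock: 12.97
ee_pos: [543.5, -69.1, 286.2]
eef_rot: [-171.9, -0.1, -96.2]
contact_force: [-0.8, 0.3, -0.3]
width: 0.878
```

```bash
python3 -c "
from h import *
st(); go(sh(84,-46,58),Rsh()); im=snap('wrist','w3.png')
W=cloud(im);m=(W[...,2]>138)&(W[...,2]<230); n,l,s,c=cv2.connectedComponentsWithStats(m.astype(np.uint8))
for i in range(1,n):
  if s[i,4]>80: q=W[l==i]; print(s[i],np.median(q,0),cv2.minEnclosingCircle(q[:,:2].astype(np.float32)))
print(sh(84,-46,94))"
```

```text
12.97 [543.5 -69.1 286.2] [-171.9   -0.1  -96.2] F [-0.8  0.3 -0.3] w 0.878 J [-10.2  -6.9 107.5   0.5  71.3  85.9]
-> [559.9 -67.3 114.1] [-0.4  0.8 17.3] [-0.1 -0.1 -0.1]
[ 183  203   63   60 2920] [566.2  21.7 152.1] ((565.5757446289062, 24.012439727783203), 28.580202102661133)
[ 282  202   59   61 2777] [556.8 -67.8 149.1] ((555.918212890625, -67.75213623046875), 28.597429275512695)
[ 112  257   89   84 4419] [518.7  66.1 183.3] ((517.7108764648438, 75.2206039428711), 28.846473693847656)
[554.9 -66.7 149.8]
```

View pics/w3.png

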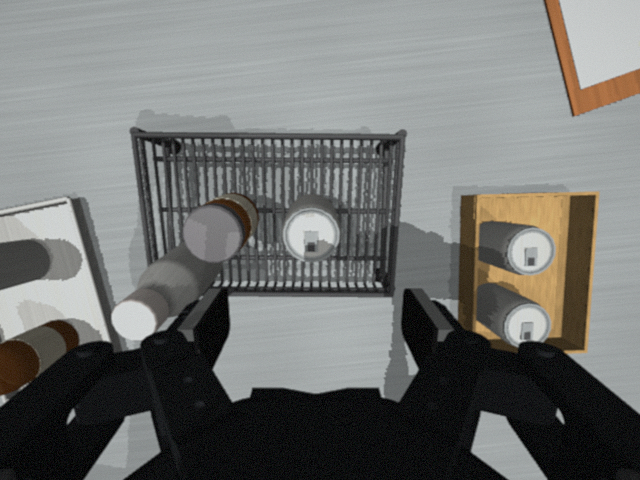

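The short can is at (311,235) with clear room on both sides, and it agrees with the model to about 1 mm. The bottle stands in the pan at the left edge.

Request:
apply_moves([
  [-0.3,0.7,4,0,0,0,7.5],
  [-0.3,0.7,8,0,0,0,7.5],
  [-0.3,0.7,12,0,0,0,7.5],
  [-0.3,0.7,15,0,0,0,7.5],
  [-0.3,0.7,17,0,0,0,7.5],
  [-0.3,0.7,17.3,0,0,0,7.5],
  [-0.3,0.7,17.3,0,0,0,5],
  [-0.3,0.7,17.3,0,0,0,5],
  [-0.3,0.7,17.3,0,0,0,5],
  [-0.3,0.7,17.3,0,0,0,5],
], force=40)

```text
clock: 13.85
ee_pos: [561.2, -72.6, 112.3]
eef_rot: [-171.9, -0.3, -96.3]
contact_force: [0.2, 0.5, -2.9]
width: 0.63
```

Request:
apply_moves([
  [0,0,0,0,0,0,5],
  [0,0,0,0,0,0,5],
])

```text
clock: 14.02
ee_pos: [561.9, -72.8, 113.5]
eef_rot: [-171.8, -0.3, -96.3]
contact_force: [0.3, -0.2, -2.6]
width: 0.632
```

```bash
python3 -c "
from h import *
st(); p,_=pose(); print(Rs.inv().apply(p-O))"
```

```text
14.02 [561.9 -72.8 113.5] [-171.8   -0.3  -96.3] F [ 0.3 -0.2 -2.6] w 0.632 J [-10.    2.4 117.2   0.3  52.2  86.1]
[ 86.5 -51.3  57.1]
```

The width reads 54 mm and the tool sits 5 mm off in y, so I look before lifting.

```bash
python3 -c "
from h import *
a=snap('wrist','w4.png')['color'];b=snap('side','s4.png')['color']
cv2.imwrite('pics/c4.png',np.hstack([a[100:440,120:520],cv2.resize(b[140:310,200:400],(400,340))])[...,::-1]);st()
print(robot.get_state()['moment'])"
```

```text
14.12 [561.4 -72.7 112.9] [-171.9   -0.3  -96.3] F [ 0.5  0.1 -2. ] w 0.631 J [-10.    2.4 117.3   0.3  52.2  86.1]
[ 0.   0.1 -0.1]
```

View pics/c4.png

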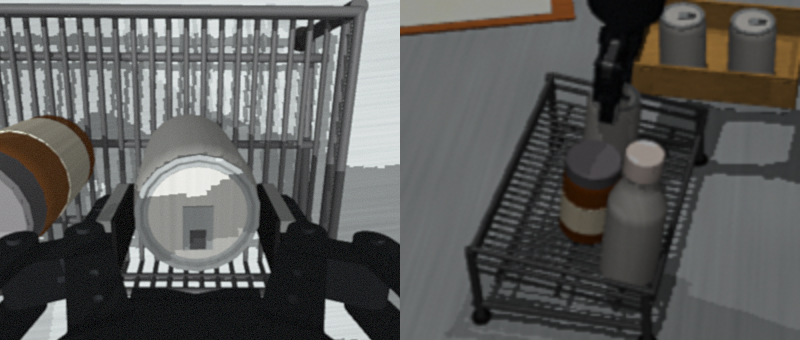

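```bash
python3 -c "
from h import *
im=dict(np.load('pics/w4.npz')); W=cloud(im); L=Rs.inv().apply((W-O).reshape(-1,3)).reshape(W.shape)
m=(np.abs(L[...,2]-93)<5)&(np.abs(L[...,0]-84)<40)&(np.abs(L[...,1]+48)<34)
n,l,s,c=cv2.connectedComponentsWithStats(m.astype(np.uint8)); i=1+s[1:,4].argmax(); q=L[l==i]
print(s[i],cv2.minEnclosingCircle(q[:,:2].astype(np.float32)),np.percentile(q[:,2],[5,50,95]))
for r in (190,205,220,235): print(r,[(u,L[r,u]) for u in range(118,300,10)][::2])
z=[L[300-0,u] for u in (225,235,245,370,380,390)];print(np.array(z))
for y0 in (-95,-85,-80,-25,-20,-15,-10): 
  k=(np.abs(L[...,1]-y0)<2)&(np.abs(L[...,0]-86)<14)&(L[...,2]>20); print(y0,k.sum(),np.percentile(L[k][:,2],[5,50,95]) if k.sum() else '')
"
```

```text
[  234   245   155   126 11704] ((90.2769546508789, -50.187965393066406), 32.54079055786133) [90.8 96.2 97.7]
190 [(118, array([128.3,  77.4,   1.7])), (138, array([128. ,  65.8,  -1.4])), (158, array([121.5,  80. , -61.5])), (178, array([121.5,  63.2, -61.6])), (198, array([121.4,  46.3, -61.6])), (218, array([121.2,  29.8, -63. ])), (238, array([128. ,  -1.5,   1. ])), (258, array([127.9, -14.6,   0.5])), (278, array([121.2, -21.4, -62.1])), (298, array([121.2, -38.4, -61. ]))]
205 [(118, array([109. , 115.3, -60.7])), (138, array([118.4,  65.5,   1.9])), (158, array([117.8,  53.9,  -1.7])), (178, array([108.8,  64.4, -61.1])), (198, array([108.7,  47.4, -61.2])), (218, array([108.8,  30. , -60.2])), (238, array([117.9,  -0.6,   0. ])), (258, array([117.8, -14. ,  -0.4])), (278, array([108.8, -21.2, -59.4])), (298, array([108.8, -38.3, -58.8]))]
220 [(118, array([ 96.5, 115.7, -58.1])), (138, array([108.1,  67.3,   1.2])), (158, array([112.7,  42.7,  24.8])), (178, array([110.8,  34.5,  15.4])), (198, array([ 96.6,  46.9, -56.4])), (218, array([ 96.3,  30.2, -57.6])), (238, array([107.7,  -0. ,   0.3])), (258, array([107.7, -13.7,   0.5])), (278, array([ 96. , -20.9, -58.5])), (298, array([113.1, -42.2,  28.7]))]
235 [(118, array([112.8,  45.3,  63.3])), (138, array([111.2,  38.7,  57.2])), (158, array([109.4,  32. ,  49.8])), (178, array([105.9,  27.1,  35.7])), (198, array([101.4,  22.1,  17. ])), (218, array([ 83.4,  30.9, -56.4])), (238, array([96.5,  1.2, -2.3])), (258, array([ 97.1, -13.2,   0.3])), (278, array([107.3, -31.5,  42.3])), (298, array([113.3, -43.8,  66.9]))]
[[ 93.7 -15.   98.2]
 [ 97.7 -21.3 107. ]
 [ 97.1 -24.9 105.8]
 [ 91.7 -75.1  94.5]
 [ 93.1 -78.7  97.5]
 [ 97.5 -80.5 107.1]]
-95 926 [130.5 139.9 141.5]
-85 815 [ 97.2 133.7 178.4]
-80 2596 [ 95.5 122.8 178.8]
-25 2573 [ 90.8 122.2 178.5]
-20 1119 [ 97.1 134.3 178.6]
-15 513 [ 95.9 131.5 142.3]
-10 929 [128.8 139.  140.4]
```

The can is centred between the fingers, so it shifted about 4 mm with the jaws. I do a small lift and check again.

Request:
apply_moves([
  [0,0,-0.3,0,0,0,5],
  [0,0,-1,0,0,0,5],
  [0,0,-3,0,0,0,5],
  [0,0,-6,0,0,0,5],
  [0,0,-9,0,0,0,5],
  [0,0,-10,0,0,0,5],
  [0,0,-10,0,0,0,5],
])

```text
clock: 14.7
ee_pos: [550.2, -71.1, 216.8]
eef_rot: [-171.4, -0.3, -96.3]
contact_force: [-0.2, 0.0, -3.1]
width: 0.628
```

```bash
python3 -c "
from h import *
b=snap('side','s5.png')['color']
a=snap('wrist','w5.png')['color']
cv2.imwrite('pics/c5.png',np.hstack([a[100:440,120:520],cv2.resize(b[60:310,180:480],(408,340))[:,:400]])[...,::-1]);st()
go(ca(0,-37,240),Rd(-5.1))"
```

```text
14.8 [547.3 -70.6 211.6] [-171.9   -0.3  -96.3] F [-0.5  0.3 -3. ] w 0.632 J [-10.1  -4.2 112.8   0.2  63.2  86.1]
-> [ 457.7 -373.9  240. ] [31.1  5.1 -3.4] [ -6.1  -6.7 -91. ]
```

View pics/c5.png

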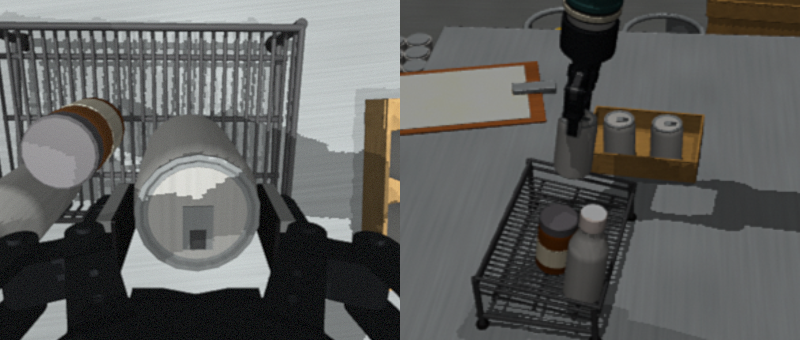

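Request:
apply_moves([
  [0,0,-3,-0.5,-0.5,-7,5],
  [2,0.3,-6,-1,-1,-14,5],
  [6,1,-6,-1.4,-1.5,-21,5],
  [10,1.6,-6,-1.9,-2,-28,5],
  [14,2.3,-6,-2.3,-2.6,-35,5],
  [18,3,-6,-2.8,-3,-42,5],
  [22,3.6,-6,-3.3,-3.6,-49,5],
  [26,4.3,-6,-3.8,-4.1,-56,5],
  [30,5,-6,-4.2,-4.6,-63,5],
  [31.1,5.1,-5,-4.7,-5.2,-70,5],
])

```text
clock: 15.63
ee_pos: [454.2, -376.4, 254.2]
eef_rot: [-178.1, -1.3, -29.5]
contact_force: [1.5, -0.6, -2.0]
width: 0.621
```

```bash
python3 -c "
from h import *
st()
go(ca(0,-37,200),Rd(-5.1))"
```

```text
15.63 [ 454.2 -376.4  254.2] [-178.1   -1.3  -29.5] F [ 1.5 -0.6 -2. ] w 0.621 J [-43.4   3.8 100.    2.2  75.4 -14.5]
-> [ 457.7 -373.9  200. ] [ 0.1 -0.2  5.4] [ -1.6  -1.7 -24.4]
```

Request:
apply_moves([
  [0.1,-0.2,0,-0.5,-0.5,-7,5],
  [0.1,-0.2,0,-1,-1,-14,5],
  [0.1,-0.2,1,-1.3,-1.4,-20,5],
  [0.1,-0.2,3,-1.6,-1.7,-24.4,5],
  [0.1,-0.2,5.4,-1.6,-1.7,-24.4,5],
  [0.1,-0.2,8,-1.6,-1.7,-24.4,5],
  [0.1,-0.2,11,-1.6,-1.7,-24.4,5],
  [0.1,-0.2,12,-1.6,-1.7,-24.4,5],
  [0.1,-0.2,12,-1.6,-1.7,-24.4,5],
])

```text
clock: 16.38
ee_pos: [456.7, -369.8, 127.7]
eef_rot: [-179.6, 0.5, -5.1]
contact_force: [-0.7, 0.4, -3.8]
width: 0.626
```

```bash
python3 -c "
from h import *
st()
go(ca(0,-37,62),Rd(-5.1))
b=snap('side','s6.png')['color']
a=snap('top','t6.png')['color']
cv2.imwrite('pics/c6.png',np.hstack([cv2.resize(a[200:340,420:560],(400,400)),cv2.resize(b[110:210,300:420],(480,400))[:,:400]])[...,::-1])"
```

```text
16.38 [ 456.7 -369.8  127.7] [-179.6    0.5   -5.1] F [-0.7  0.4 -3.8] w 0.626 J [-41.4   9.7 107.   -0.   63.9 -36.3]
-> [ 457.7 -373.9   62. ] [0.2 0.4 6.6] [-0.4  0.5  0. ]
```

View pics/c6.png

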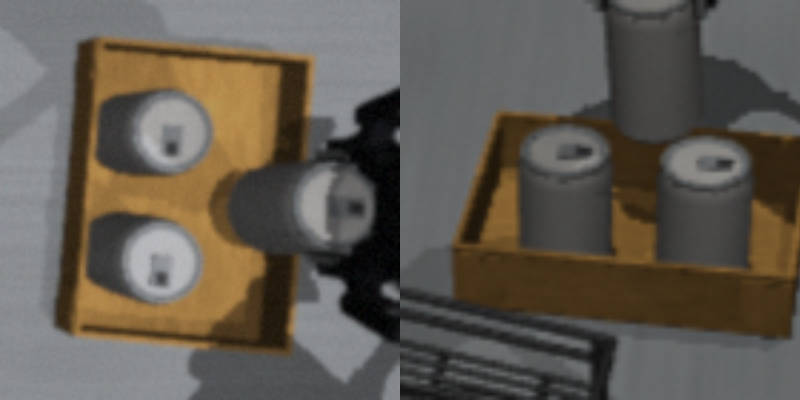

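The can hangs upright over the free side (left panel (290,210), right panel (655,70)). I lower it straight down.

Request:
apply_moves([
  [0.2,0,2,-0.4,0.5,0,5],
  [0.2,0,4,-0.4,0.5,0,5],
  [0.2,0,5.2,-0.4,0.5,0,5],
  [0.2,0,5.8,-0.4,0.5,0,5],
  [0.2,0,6,-0.4,0.5,0,5],
  [0.2,0,6,-0.4,0.5,0,5],
])

```text
clock: 16.98
ee_pos: [462.2, -373.2, 74.0]
eef_rot: [179.6, -0.4, -5.1]
contact_force: [0.2, -0.1, -2.2]
width: 0.626
```

Request:
apply_moves([
  [0,0,0.3,0,0,0,5],
  [0,0,0.5,0,0,0,5],
  [0,0,0.5,0,0,0,5],
])

```text
clock: 17.23
ee_pos: [462.6, -373.6, 69.6]
eef_rot: [179.6, -0.5, -5.1]
contact_force: [0.5, 0.6, -3.7]
width: 0.632
```

Request:
apply_moves([
  [0,-0.3,0.3,0,0.4,0,5],
  [0,-0.3,0.5,0,0.4,0,5],
  [0,-0.3,0.5,0,0.4,0,5],
])

```text
clock: 17.48
ee_pos: [462.5, -370.2, 64.0]
eef_rot: [179.6, -0.9, -5.1]
contact_force: [-0.2, 0.4, -3.1]
width: 0.627
```

Request:
apply_moves([
  [0,0,0.3,0,0,0,5],
  [0,0,0.3,0,0,0,5],
])

```text
clock: 17.65
ee_pos: [462.1, -369.8, 60.3]
eef_rot: [179.6, -0.8, -5.1]
contact_force: [-0.5, -0.4, -2.3]
width: 0.631
```

Request:
apply_moves([
  [0,0,0.2,0,-0.8,0,5],
  [0,0,0.2,0,-0.8,0,5],
])

```text
clock: 17.82
ee_pos: [462.5, -370.5, 59.2]
eef_rot: [179.6, 0.0, -5.1]
contact_force: [-2.4, -0.1, 2.5]
width: 0.63
```

```bash
python3 -c "
from h import *
st()
a=snap('side','s7.png')['color']
cv2.imwrite('pics/c7.png',cv2.resize(a[110:210,300:420],(600,500))[...,::-1])"
```

```text
17.82 [ 462.5 -370.5   59.2] [179.6   0.   -5.1] F [-2.4 -0.1  2.5] w 0.63 J [-40.9  13.8 110.2  -0.4  55.8 -35.6]
```

View pics/c7.png

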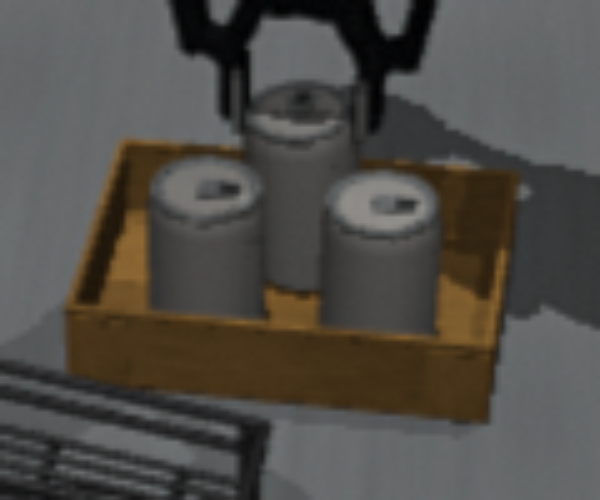

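The can is on the carton floor (its foot is near (300,290)) and the force has reversed, so I release and rise.

Request:
apply_moves([
  [0,0,0,0,0,0,5.8],
  [0,0,0,0,0,0,6.4],
  [0,0,0,0,0,0,7.2],
  [0,0,0,0,0,0,7.5],
  [0,0,0,0,0,0,7.5],
  [0,0,-3,0,0,0,7.5],
  [0,0,-7,0,0,0,7.5],
  [0,0,-11,0,0,0,7.5],
  [0,0,-15,0,0,0,7.5],
  [0,0,-19,0,0,0,7.5],
])

```text
clock: 18.7
ee_pos: [462.4, -368.8, 251.0]
eef_rot: [179.6, 0.0, -5.0]
contact_force: [0.5, 0.3, 0.5]
width: 0.88
```

```bash
python3 -c "
from h import *
st();
go(pa(60,0,310),Rd(-80));go(pa(-55,0,310),Rd(-80))
im=snap('top','t8.png'); W=cloud(im)
def top(u,v,r):
    p=W[v-r:v+r+1,u-r:u+r+1].reshape(-1,3); p=p[~np.isnan(p[:,2])]; zm=np.percentile(p[:,2],95); q=p[p[:,2]>zm-7]
    return cv2.minEnclosingCircle(q[:,:2].astype(np.float32)),zm,len(q)
m=(W[...,2]>80)&(W[...,2]<190); n,l,s,c=cv2.connectedComponentsWithStats(m.astype(np.uint8))
for i in range(1,n):
  if 150<s[i,4]<5000:
    q=W[l==i]; zm=np.percentile(q[:,2],97); q=q[q[:,2]>zm-7]; print(c[i],zm,cv2.minEnclosingCircle(q[:,:2].astype(np.float32)))
"
```

```text
18.7 [ 462.4 -368.8  251. ] [179.6   0.   -5. ] F [0.5 0.3 0.5] w 0.88 J [-40.8   4.6  99.5  -0.3  75.7 -35.6]
-> [549.2 319.3 310. ] [  2.6 -69.3  -6.4] [ 0.3 -0.3 75. ]
-> [434.6 309.5 310. ] [ -8.7 -67.3  -6.4] [ 0.3 -0.3 75. ]
[334.  181.8] 104.51445872996335 ((641.4235229492188, -31.599672317504883), 145.59588623046875)
[303.7 209. ] 155.48626854112752 ((564.4158935546875, 23.91365623474121), 27.61791229248047)
[139.7 218.9] 160.1690805792419 ((547.8966064453125, 320.3262634277344), 27.02923011779785)
[279.1 231.8] 174.2686872300897 ((515.585693359375, 74.93675231933594), 19.12518310546875)
[477.9 245.8] 99.46518843743299 ((504.3340148925781, -303.5859069824219), 27.4827938079834)
[514.7 271. ] 99.59277226457874 ((457.0169372558594, -371.7061767578125), 27.494298934936523)
[150.8 282.4] 169.5549089461579 ((431.7038879394531, 306.1543273925781), 16.893104553222656)
[474.3 290.9] 99.56098649657996 ((420.09173583984375, -297.4422607421875), 27.387048721313477)
```

View pics/t8.png

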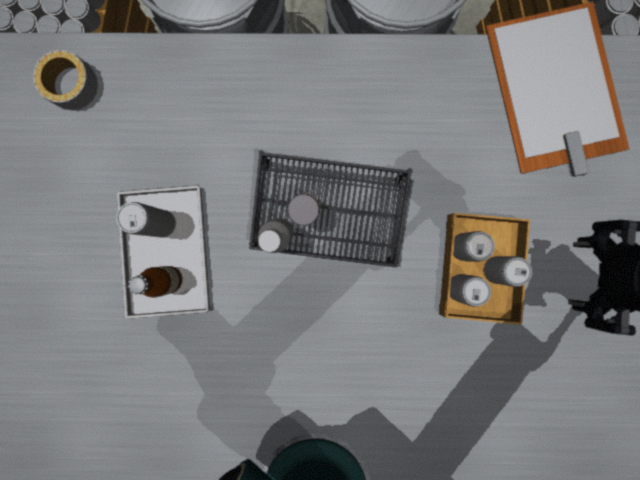

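All three short cans stand in the carton at (478,246), (515,271) and (474,291). The tall can stands in the pan at (133,218) and the bottle at (140,285), and the rest is untouched. Next I fetch the tall can.

Request:
apply_moves([
  [0,0,-4,0,0,5,7.5],
  [0,-3,-7,0,0,10,7.5],
  [0.3,-7,-7,0,0,15,7.5],
  [0.6,-11,-7,0,0,20,7.5],
  [1,-15,-7,0,0,25,7.5],
  [1.2,-19,-7,0,0,30,7.5],
  [1.4,-23,-7,0,0,35,7.5],
  [1.6,-27,-7,0,0,40,7.5],
  [1.8,-31,-7,0,0,45,7.5],
  [2,-35,-7,0,0,50,7.5],
])

```text
clock: 19.58
ee_pos: [516.1, -22.0, 326.2]
eef_rot: [180.0, -1.2, -55.3]
contact_force: [1.0, 0.3, -1.1]
width: 0.878
```

```bash
python3 -c "
from h import *
st();
go([550,319.5,310],Rd(-80))"
```

```text
19.58 [516.1 -22.  326.2] [180.   -1.2 -55.3] F [ 1.   0.3 -1.1] w 0.878 J [ -4.5  -5.8 102.   -0.9  83.1  50.9]
-> [550.  319.5 310. ] [-26.2 -22.2   1.1] [-0.2 -1.2 24.7]
```

Request:
apply_moves([
  [-3,-2.5,0,0,0,3,7.5],
  [-6,-5,0,0,0,6,7.5],
  [-9,-7.5,0,0,0,9,7.5],
  [-12,-10,0,0,-0.5,12,7.5],
  [-15,-12.5,0,0,-1,15,7.5],
  [-18,-15,0,0,-1,18,7.5],
  [-21,-17.5,0,0,-1.2,21,7.5],
  [-24,-20,0,0,-1.2,24.7,7.5],
  [-26.2,-22.2,1,-0.2,-1.2,24.7,7.5],
  [-26.2,-22.2,2,-0.2,-1.2,24.7,7.5],
])

```text
clock: 20.42
ee_pos: [549.9, 325.4, 300.1]
eef_rot: [-179.9, 0.2, -79.7]
contact_force: [0.2, -0.5, -0.3]
width: 0.883
```

Request:
apply_moves([
  [0,0,0,0,0,0,7.5],
  [0,0,0,0,0,0,7.5],
])

```text
clock: 20.58
ee_pos: [549.2, 325.5, 298.4]
eef_rot: [180.0, 0.2, -79.7]
contact_force: [0.3, -0.2, -0.6]
width: 0.876
```

```bash
python3 -c "
from h import *
st();
go([550,319.5,107],Rd(-80))"
```

```text
20.58 [549.2 325.5 298.4] [180.    0.2 -79.7] F [ 0.3 -0.2 -0.6] w 0.876 J [ 28.3   8.8  89.9   0.2  81.3 107.9]
-> [550.  319.5 107. ] [ 0.7  0.  19.1] [0.  0.2 0.3]
```

Request:
apply_moves([
  [0.7,0,4,0,0.2,0.3,7.5],
  [0.7,0,8,0,0.2,0.3,7.5],
  [0.7,0,12,0,0.2,0.3,7.5],
  [0.7,0,15,0,0.2,0.3,7.5],
  [0.7,0,18,0,0.2,0.3,7.5],
  [0.7,0,19,0,0.2,0.3,7.5],
  [0.7,0,19,0,0.2,0.3,6.5],
  [0.7,0,19,0,0.2,0.3,5],
  [0.7,0,19,0,0.2,0.3,5],
  [0.7,0,19,0,0.2,0.3,5],
], force=40)

```text
clock: 21.42
ee_pos: [551.7, 319.8, 110.9]
eef_rot: [-179.8, 0.1, -80.0]
contact_force: [-0.4, 0.2, -3.2]
width: 0.653
```

Request:
apply_moves([
  [0,0,0,0,0,0,5],
  [0,0,0,0,0,0,5],
])

```text
clock: 21.58
ee_pos: [552.8, 320.3, 112.8]
eef_rot: [-179.7, 0.1, -80.0]
contact_force: [-0.3, 0.9, -3.1]
width: 0.658
```

```bash
python3 -c "
from h import *
st();"
```

```text
21.58 [552.8 320.3 112.8] [-179.7    0.1  -80. ] F [-0.3  0.9 -3.1] w 0.658 J [ 27.9  15.1 102.2   0.   62.3 107.8]
```

Request:
apply_moves([
  [0,0,-1,0,0,0,5],
  [0,0,-4,0,0,0,5],
  [0,0,-8,0,0,0,5],
  [0,0,-12,0,0,0,5],
  [0,0,-16,0,0,0,5],
  [0,0,-20,0,0,0,5],
  [0,0,-23,0,0,0,5],
  [0,0,-24,0,0,0,5],
])

```text
clock: 22.25
ee_pos: [553.5, 320.8, 361.8]
eef_rot: [-179.0, 0.3, -80.0]
contact_force: [0.5, 0.6, -1.3]
width: 0.659
```

```bash
python3 -c "
from h import *
st(); p=Rs.inv().apply(np.array([496.4,-108.2,153])-O); print(p, Rs.inv().apply(np.array([505.1,-13.5,175.2])-O))
go(sh(p[0]+4,p[1],300),Rsh())"
```

```text
22.25 [553.5 320.8 361.8] [-179.     0.3  -80. ] F [ 0.5  0.6 -1.3] w 0.659 J [ 27.9   7.5  84.9   0.   86.5 107.8]
[ 31.3 -93.5 104.7] [ 32.9   1.6 126.9]
-> [ 473.3 -105.7  347. ] [40.6 15.3  1. ] [ 7.   1.6 16.1]
```

Request:
apply_moves([
  [3,1.2,0,0.5,0,1,5],
  [6,2.4,0,1,0,3,5],
  [10,4,0,2,0,5,5],
  [14,5.4,0,3,0.5,7,5],
  [18,7,0,4,1,9,5],
  [22,8.4,0,5,1,11,5],
  [26,10,0,6,1.2,13,5],
  [30,11.4,0,7,1.6,15,5],
  [34,12.8,0,7,1.6,16.1,5],
  [38,14.3,0.5,7,1.6,16.1,5],
])

```text
clock: 23.08
ee_pos: [479.1, -71.4, 352.9]
eef_rot: [-171.9, -0.0, -96.1]
contact_force: [1.7, -0.4, -3.0]
width: 0.657
```

```bash
python3 -c "
from h import *
st()
go(sh(35,-92,150),Rsh())"
```

```text
23.08 [479.1 -71.4 352.9] [-171.9   -0.   -96.1] F [ 1.7 -0.4 -3. ] w 0.657 J [-12.1 -15.2 107.5   0.8  79.7  84. ]
-> [ 493.9 -106.4  198.4] [ 3.3  0.3 15.6] [-0.1 -0.   0. ]
```

Request:
apply_moves([
  [3.3,0.3,0,0,0,0,5],
  [3.3,0.3,3,0,0,0,5],
  [3.3,0.3,7,0,0,0,5],
  [3.3,0.3,11,0,0,0,5],
  [3.3,0.3,14,0,0,0,5],
  [3.3,0.3,15.3,0,0,0,5],
  [3.3,0.3,15.6,0,0,0,5],
  [3.3,0.3,15.6,0,0,0,5],
])

```text
clock: 23.75
ee_pos: [492.6, -105.8, 195.7]
eef_rot: [-172.2, 0.0, -96.1]
contact_force: [-1.1, -0.3, -3.2]
width: 0.657
```

```bash
cat >> h.py <<'E'
def ss():
    s=robot.get_state(); F=Rs.inv().apply(s['contact_force']); p,R=pose(); print(round(s['clock'],2),'shelf p',Rs.inv().apply(p-O),'F',F,'rot',(R.inv()*Rsh()).as_rotvec(degrees=True),'w',round(s['width'],3))
E
python3 -c "
from h import *
ss()
im=snap('wrist','w9.png'); W=cloud(im); L=Rs.inv().apply((W-O).reshape(-1,3)).reshape(W.shape)
cv2.imwrite('pics/c9.png',im['color'][...,::-1])"
```

```text
23.75 shelf p [ 33.2 -91.5 147.5] F [-1.5 -0.4 -3.1] rot [0.2 0.  0. ] w 0.657
```

View pics/c9.png

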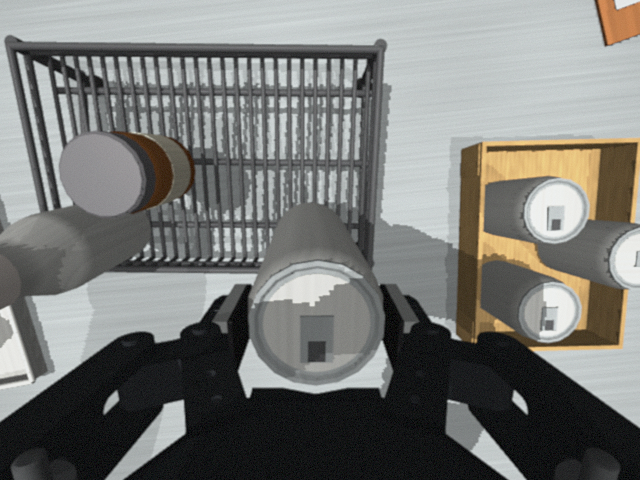

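The can is held square above the front-right corner of the shelf, at (318,320). I descend inside the lip.

Request:
apply_moves([
  [0,-0.2,0.5,0,0,0,5],
  [0,-0.2,1.5,0,0,0,5],
  [0,-0.2,2.5,0,0,0,5],
  [0,-0.2,3.2,0,0,0,5],
  [0,-0.2,3.5,0,0,0,5],
  [0,-0.2,3.5,0,0,0,5],
])

```text
clock: 24.3
ee_pos: [499.8, -106.6, 161.8]
eef_rot: [-172.2, 0.0, -96.1]
contact_force: [0.2, 0.1, -3.6]
width: 0.66
```

```bash
python3 -c "
from h import *
ss()"
```

```text
24.3 shelf p [ 35.7 -91.5 112.9] F [-0.3  0.1 -3.6] rot [0.2 0.  0. ] w 0.66
```

Request:
apply_moves([
  [0,0,0.3,0,0,0,5],
  [0,0,0.4,0,0,0,5],
  [0,0,0.4,0,0,0,5],
])

```text
clock: 24.55
ee_pos: [500.2, -106.6, 157.5]
eef_rot: [-172.2, 0.0, -96.1]
contact_force: [0.9, -0.1, -3.5]
width: 0.658
```

Request:
apply_moves([
  [0,0.1,0.2,0,0,0,5],
  [0,0.1,0.3,0,0,0,5],
  [0,0.1,0.3,0,0,0,5],
])

```text
clock: 24.8
ee_pos: [500.2, -106.6, 155.3]
eef_rot: [-172.1, 0.0, -96.1]
contact_force: [-1.1, -0.4, -0.4]
width: 0.657
```

```bash
python3 -c "
from h import *
ss()"
```

```text
24.8 shelf p [ 35.2 -91.5 106.4] F [-1.1 -0.5 -0.3] rot [0.1 0.  0. ] w 0.657
```

Request:
apply_moves([
  [0,0.1,0,0,0,0,5],
  [0,0.2,0,0,0,0,5],
  [0,0.3,0,0,0,0,5],
  [0,0.3,0,0,0,0,5],
])

```text
clock: 25.13
ee_pos: [497.0, -106.3, 154.8]
eef_rot: [-172.1, 0.0, -96.1]
contact_force: [-0.1, -0.3, -2.8]
width: 0.655
```

```bash
python3 -c "
from h import *
ss()"
```

```text
25.13 shelf p [ 31.9 -91.5 106.4] F [-0.4 -0.3 -2.8] rot [0.1 0.  0. ] w 0.655
```

Request:
apply_moves([
  [0,0.15,0.1,0,0,0,5],
  [0,0.3,0.15,0,0,0,5],
  [0,0.3,0.15,0,0,0,5],
])

```text
clock: 25.38
ee_pos: [495.3, -106.1, 154.3]
eef_rot: [-171.9, 0.0, -96.1]
contact_force: [-0.5, 0.1, 5.2]
width: 0.658
```

```bash
python3 -c "
from h import *
ss()"
```

```text
25.38 shelf p [ 30.1 -91.5 106.2] F [0.2 0.1 5.2] rot [-0.1  0.   0. ] w 0.658
```

Request:
apply_moves([
  [0,0.15,0,0,0,0,5],
  [0,0.25,0,0,0,0,5],
  [0,0.25,0,0,0,0,5],
])

```text
clock: 25.63
ee_pos: [492.7, -105.9, 154.1]
eef_rot: [-171.9, 0.0, -96.1]
contact_force: [-0.2, 2.0, 0.2]
width: 0.656
```

```bash
python3 -c "
from h import *
ss()"
```

```text
25.63 shelf p [ 27.6 -91.6 106.3] F [-0.4  2.   0.2] rot [-0.1  0.   0. ] w 0.656
```

```bash
cat >> h.py <<'E'
def canx(im,z,y0,r,h=5,x0=30):
    """centre of a lid at height z (shelf frame) near y0"""
    W=cloud(im); L=Rs.inv().apply((W-O).reshape(-1,3)).reshape(W.shape)
    m=(np.abs(L[...,2]-z)<h)&(np.abs(L[...,1]-y0)<r)&(np.abs(L[...,0]-x0)<r+8)
    n,l,s,c=cv2.connectedComponentsWithStats(m.astype(np.uint8)); i=1+s[1:,4].argmax(); q=L[l==i]
    print(s[i],cv2.minEnclosingCircle(q[:,:2].astype(np.float32)),'x',q[:,0].min(),q[:,0].max(),'y',q[:,1].min(),q[:,1].max(),'z',np.median(q[:,2]))
E
python3 -c "
from h import *
canx(dict(np.load('pics/w1.npz')),156,-92,34)
canx(snap('wrist','w10.png'),156,-92,28.5)
canx(dict(np.load('pics/top1.npz')),156,-92,34)
canx(snap('top','t10.png'),156,-92,28.5)
"
```

```text
[ 278  209   74   74 4239] ((28.664335250854492, -92.21717834472656), 27.077558517456055) x 1.8969697422788743 55.34867328956364 y -118.40872697045009 -66.10553399965386 z 155.75961408184972
[  249   254   140   132 13848] ((28.39824676513672, -93.47515869140625), 27.794038772583008) x 1.482922639989829 55.60212634405641 y -120.49781250694625 -66.3390028163605 z 156.30358043471344
[366 238  33  33 834] ((28.013626098632812, -91.16448974609375), 26.863622665405273) x 2.0619185722367614 54.0386138089616 y -117.82271316724987 -65.83329391822134 z 155.0249165719208
[369 238  19   9  77] ((46.46956253051758, -83.44379425048828), 15.570838928222656) x 39.18747883624183 54.19662598810116 y -97.20675842423316 -69.45030197315124 z 155.7752722109084
```

The wrist view puts the lid at x 28.4, y −93.5, against 28.7 and −92.2 originally, so the can is back in its place. I release it.

Request:
apply_moves([
  [0,0,0.1,0,0,0,5],
  [0,0,0.1,0,0,0,5.8],
  [0,0,0.1,0,0,0,6.5],
  [0,0,0.1,0,0,0,7.2],
  [0,0,0.1,0,0,0,7.5],
  [0,0,-3,0,0,0,7.5],
  [0,0,-7,0,0,0,7.5],
  [0,0,-11,0,0,0,7.5],
  [0,0,-15,0,0,0,7],
  [0,0,-16,0,0,0,6],
])

```text
clock: 26.57
ee_pos: [473.0, -104.4, 320.5]
eef_rot: [-171.3, -0.1, -96.1]
contact_force: [1.1, 0.8, 1.4]
width: 0.712
```

```bash
python3 -c "
from h import *
ss();canx(snap('wrist','w11.png'),156,-92,34); st(); go([434.5,308.5,300],Rd(-80))
"
```

```text
26.57 shelf p [ 31.2 -92.2 273.8] F [1.1 0.9 1.2] rot [-0.7 -0.1  0. ] w 0.712
[ 280  204   60   60 2832] ((28.393239974975586, -88.07789611816406), 26.792152404785156) x 2.0352349572642674 54.591469153919235 y -114.45098253149715 -62.234210532834794 z 155.7671534036748
26.62 [ 473.2 -104.5  320.1] [-171.3   -0.1  -96.1] F [-0.2 -0.8  1.6] w 0.703 J [-16.5 -15.4 111.    1.5  75.7  79.4]
-> [434.5 308.5 300. ] [-40.6   8.5   0.7] [ -8.7  -1.3 -16.1]
```

Request:
apply_moves([
  [-4,0.8,0,-1,0,-2,5.5],
  [-8,1.7,0,-2,0,-4,5.5],
  [-12,2.5,0,-3,-0.4,-6,5.5],
  [-16,3.4,0,-4,-0.6,-8,5.5],
  [-20,4.2,0,-5,-0.8,-10,5.5],
  [-24,5,0,-6,-1,-12,5.5],
  [-28,5.9,0,-7,-1.3,-14,5.5],
  [-32,6.7,0,-8.7,-1.3,-16.1,5.5],
  [-36,7.6,0,-8.7,-1.3,-16.1,5.5],
  [-40,8.5,0,-8.7,-1.3,-16.1,5.5],
])

```text
clock: 27.45
ee_pos: [431.7, 303.9, 304.2]
eef_rot: [179.8, -0.1, -80.0]
contact_force: [1.7, -0.5, -0.5]
width: 0.643
```

Request:
apply_moves([
  [0,0,0,0,0,0,5.5],
  [0,0,0,0,0,0,5.5],
])

```text
clock: 27.62
ee_pos: [430.2, 305.4, 301.3]
eef_rot: [179.6, -0.2, -79.7]
contact_force: [-0.1, -0.8, -0.0]
width: 0.646
```

```bash
python3 -c "
from h import *
st(); go([435.5,309,130],Rd(-80))
W=cloud(snap('wrist','w12.png'));m=(W[...,2]>158)&(W[...,2]<180); n,l,s,c=cv2.connectedComponentsWithStats(m.astype(np.uint8))
for i in range(1,n):
  if s[i,4]>200: print(s[i],cv2.minEnclosingCircle(W[l==i][:,:2].astype(np.float32)))
canx(snap('top','t12.png'),156,-92,34)
"
```

```text
27.62 [430.2 305.4 301.3] [179.6  -0.2 -79.7] F [-0.1 -0.8 -0. ] w 0.646 J [ 32.7  -3.2 102.2  -0.   81.5 112.4]
-> [435.5 309.  130. ] [-0.3 -0.7 17.1] [ 0.4 -0.2  0.2]
[ 551  148   53   53 1355] ((516.2042236328125, 77.24751281738281), 23.72602081298828)
[296 203  37  37 951] ((432.13037109375, 305.75439453125), 17.077850341796875)
[363 239  33  32 831] ((27.713279724121094, -87.6978988647461), 26.545944213867188) x 1.7695713341738417 53.39701075606501 y -113.47585181904644 -61.658384685239454 z 155.10099560521365
```

Request:
apply_moves([
  [-0.1,-0.5,3,0.4,-0.2,0.2,5.5],
  [-0.1,-0.5,7,0.4,-0.2,0.2,5.5],
  [-0.1,-0.5,11,0.4,-0.2,0.2,5.5],
  [-0.1,-0.5,14,0.4,-0.2,0.2,5.5],
  [-0.1,-0.5,16.5,0.4,-0.2,0.2,5.5],
  [-0.1,-0.5,17.1,0.4,-0.2,0.2,5.5],
  [-0.1,-0.5,17.2,0.4,-0.2,0.2,4.5],
  [-0.1,-0.5,17.2,0.4,-0.2,0.2,3.5],
  [-0.1,-0.5,17.2,0.4,-0.2,0.2,2],
  [-0.1,-0.5,17.2,0.4,-0.2,0.2,2],
], force=50)

```text
clock: 28.55
ee_pos: [436.5, 304.7, 132.6]
eef_rot: [-179.7, 0.1, -80.2]
contact_force: [-0.6, 0.7, 0.2]
width: 0.333
```

Request:
apply_moves([
  [0,0,0,0,0,0,2],
  [0,0,0,0,0,0,2],
  [0,0,0,0,0,0,2],
])

```text
clock: 28.8
ee_pos: [436.8, 305.0, 133.3]
eef_rot: [-179.7, 0.1, -80.2]
contact_force: [0.1, 0.7, -4.0]
width: 0.335
```

Request:
apply_moves([
  [0,0,-1,0,0,0,2],
  [0,0,-4,0,0,0,2],
  [0,0,-8,0,0,0,2],
  [0,0,-12,0,0,0,2],
  [0,0,-16,0,0,0,2],
  [0,0,-20,0,0,0,2],
  [0,0,-23,0,0,0,2],
  [0,0,-24,0,0,0,2],
  [0,0,-24,0,0,0,2],
])

```text
clock: 29.55
ee_pos: [436.9, 305.4, 377.7]
eef_rot: [-179.3, 0.2, -80.2]
contact_force: [0.6, 0.1, -2.9]
width: 0.333
```

```bash
python3 -c "
from h import *
st(); go(sh(37,0,300),Rsh())
"
```

```text
29.55 [436.9 305.4 377.7] [-179.3    0.2  -80.2] F [ 0.6  0.1 -2.9] w 0.333 J [ 32.3  -4.3  95.4  -0.1  88.1 112.5]
-> [485.  -13.  347.2] [32.2  0.7  2.9] [ 7.2  1.5 15.9]
```

Request:
apply_moves([
  [3,0,0,0,0,1,2],
  [7,0.1,0,1,0,3,2],
  [11,0.2,0,2,0.3,5,2],
  [15,0.3,0,3,0.6,7,2],
  [19,0.4,0,4,1,9,2],
  [23,0.5,0,5,1,11,2],
  [27,0.6,0,6,1.3,13,2],
  [30.5,0.7,0,7.2,1.5,15,2],
  [32.2,0.7,0,7.2,1.5,15.9,2],
  [32.2,0.7,1,7.2,1.5,15.9,2],
])

```text
clock: 30.38
ee_pos: [484.7, -16.7, 364.4]
eef_rot: [-172.1, -0.2, -96.4]
contact_force: [0.6, -0.1, -3.5]
width: 0.332
```

```bash
python3 -c "
from h import *
ss(); go(sh(36,0,178),Rsh())
"
```

```text
30.38 shelf p [ 39.5  -3.7 317. ] F [ 0.1  0.  -3.5] rot [ 0.1 -0.2 -0.2] w 0.332
-> [500.9 -14.7 226.3] [-0.4  0.3 13.9] [ 0.1 -0.2 -0.2]
```

Request:
apply_moves([
  [-0.4,0.1,2,0.1,-0.2,-0.2,2],
  [-0.4,0.1,5,0.1,-0.2,-0.2,2],
  [-0.4,0.1,9,0.1,-0.2,-0.2,2],
  [-0.4,0.1,12,0.1,-0.2,-0.2,2],
  [-0.4,0.1,13.5,0.1,-0.2,-0.2,2],
  [-0.4,0.1,13.9,0.1,-0.2,-0.2,2],
  [-0.4,0.1,13.9,0.1,-0.2,-0.2,2],
])

```text
clock: 30.97
ee_pos: [500.1, -14.2, 222.0]
eef_rot: [-172.5, 0.0, -96.2]
contact_force: [-0.2, 0.0, -3.8]
width: 0.332
```

```bash
python3 -c "
from h import *
ss(); b=snap('side','s13.png')['color'];im=snap('wrist','w13.png'); canx(im,166+48,0,20,6); canx(dict(np.load('pics/w2.npz')),166,0,20)
cv2.imwrite('pics/c13.png',np.hstack([im['color'][120:460,120:520],cv2.resize(b[60:310,180:480],(408,340))[:,:400]])[...,::-1])
"
```

```text
30.97 shelf p [ 34.6   0.4 173.9] F [-0.7  0.  -3.7] rot [ 0.5  0.  -0. ] w 0.332
[ 264  276  100   70 4074] ((39.188514709472656, -0.05125398933887482), 22.004365921020508) x 17.225362398851452 51.08526289082781 y -19.97761092746831 19.994898021779925 z 213.26934631683497
[ 285  221   50   49 1553] ((29.54827880859375, -0.34215405583381653), 17.129350662231445) x 12.41907211221008 46.67552939565096 y -17.007289891364813 16.785101101113305 z 166.07399801386316
```

View pics/c13.png

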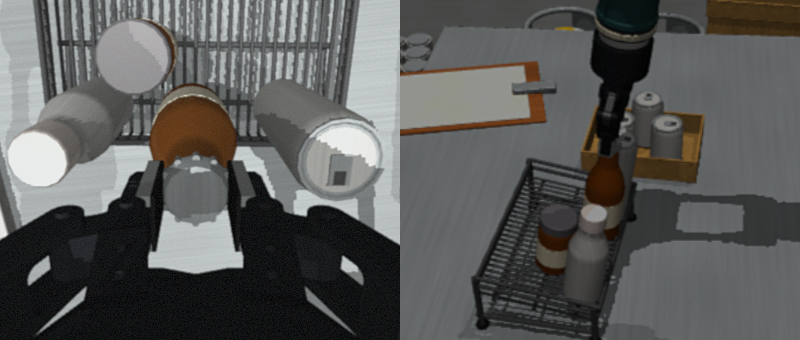

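The bottle is held square over its place between the aluminium bottle and the tall can, with the cap centre at shelf x of about 34 and y of about 0. I lower it.

Request:
apply_moves([
  [0,0,1,0.4,0,0,2],
  [0,0,2,0.4,0,0,2],
  [0,0,3,0.4,0,0,2],
  [0,0,3.7,0.4,0,0,2],
  [0,0,3.9,0.4,0,0,2],
  [0,0,3.9,0.4,0,0,2],
])

```text
clock: 31.57
ee_pos: [507.8, -15.1, 186.9]
eef_rot: [-171.7, 0.0, -96.2]
contact_force: [-0.4, 0.2, -3.3]
width: 0.334
```

```bash
python3 -c "
from h import *
ss()
"
```

```text
31.57 shelf p [ 37.4   0.3 138.1] F [-0.9  0.1 -3.2] rot [-0.3  0.  -0. ] w 0.334
```

Request:
apply_moves([
  [0,0.1,0.3,-0.3,0,0,2],
  [0,0.2,0.5,-0.3,0,0,2],
  [0,0.2,0.6,-0.3,0,0,2],
  [0,0.2,0.6,-0.3,0,0,2],
])

```text
clock: 31.9
ee_pos: [506.6, -15.1, 180.5]
eef_rot: [-172.1, 0.0, -96.2]
contact_force: [-0.6, -0.5, -2.8]
width: 0.334
```

```bash
python3 -c "
from h import *
ss()
"
```

```text
31.9 shelf p [ 35.3   0.2 131.9] F [-1.  -0.5 -2.7] rot [ 0.1  0.  -0. ] w 0.334
```

Request:
apply_moves([
  [0,0.1,0.2,0,0,0,2],
  [0,0.2,0.3,0,0,0,2],
  [0,0.2,0.3,0,0,0,2],
])

```text
clock: 32.15
ee_pos: [505.6, -14.8, 178.2]
eef_rot: [-172.0, 0.0, -96.2]
contact_force: [-1.1, 0.7, 0.8]
width: 0.328
```

```bash
python3 -c "
from h import *
ss(); canx(snap('wrist','w14.png'),166,0,17,6)
"
```

```text
32.15 shelf p [ 34.    0.3 129.8] F [-1.   0.6  1. ] rot [-0.  0. -0.] w 0.328
[ 272  273   84   73 4092] ((34.74906539916992, -0.03735806792974472), 20.14216423034668) x 14.777460896698416 49.164966561055216 y -16.89083699534552 16.980027991364313 z 166.68265910069675
```

Request:
apply_moves([
  [0,0.1,0,0,0,0,2],
  [0,0.2,0,0,0,0,2],
  [0,0.25,0.1,0,0,0,2],
  [0,0.25,0.1,0,0,0,2],
])

```text
clock: 32.53
ee_pos: [504.0, -14.6, 177.9]
eef_rot: [-171.9, 0.0, -96.2]
contact_force: [-0.5, 1.0, 3.0]
width: 0.335
```

```bash
python3 -c "
from h import *
ss(); canx(snap('wrist','w15.png'),166,0,17,6)
"
```

```text
32.53 shelf p [ 32.3   0.4 129.6] F [-0.2  1.   3.1] rot [-0.1  0.  -0. ] w 0.335
[ 272  274   84   72 4080] ((32.86008071899414, -0.06283269077539444), 20.203622817993164) x 12.909491269785496 47.353269824250745 y -16.886958991577657 16.951738939893247 z 166.5563025700485
```

Request:
apply_moves([
  [0,0.1,0,0,0,0,2],
  [0,0.12,0,0,0,0,2],
  [0,0.12,0,0,0,0,2],
])

```text
clock: 32.83
ee_pos: [502.9, -14.5, 177.7]
eef_rot: [-171.8, 0.0, -96.2]
contact_force: [0.2, 0.0, 0.6]
width: 0.332
```

Request:
apply_moves([
  [0,0,0,0,0,0,3],
  [0,0,0,0,0,0,3.6],
  [0,0,0,0,0,0,4.4],
  [0,0,0,0,0,0,5],
  [0,0,0,0,0,0,5.5],
  [0,0,-3,0,0,0,5.5],
  [0,0,-7,0,0,0,5.5],
  [0,0,-11,0,0,0,5.5],
  [0,0,-15,0,0,0,5.5],
  [0,0,-15,0,0,0,5.5],
])

```text
clock: 33.67
ee_pos: [485.5, -12.6, 336.9]
eef_rot: [-170.9, 0.1, -96.2]
contact_force: [2.3, 1.1, 0.4]
width: 0.648
```

```bash
python3 -c "
from h import *
ss(); im=snap('wrist','w16.png'); canx(im,166,0,20,6);canx(im,156,-92,34);canx(im,160,92,22)
a=snap('side','s16.png')['color']; cv2.imwrite('pics/c16.png',np.hstack([cv2.resize(im['color'][40:340,0:640],(500,234)),cv2.resize(a[140:320,180:420],(312,234))[:,:300]])[...,::-1])
"
```

```text
33.67 shelf p [ 36.    0.4 289.7] F [2.2 1.4 0.1] rot [-1.1  0.1 -0. ] w 0.648
[293 219  38  37 942] ((29.005388259887695, 2.910341501235962), 17.07967758178711) x 11.938274993027598 46.07738950741062 y -13.775851655831131 19.880764449786398 z 165.94924235479527
[ 380  207   59   58 2571] ((28.35405158996582, -87.9771499633789), 27.016921997070312) x 1.6210991189562636 55.10642583025024 y -114.37385303144185 -61.16242242682509 z 155.7432585637656
[ 195  215   41   40 1246] ((30.317745208740234, 91.5237045288086), 18.657859802246094) x 11.749854718501833 48.969373105856455 y 73.18882441480191 110.01695004089568 z 160.35127182090326
```

View pics/c16.png

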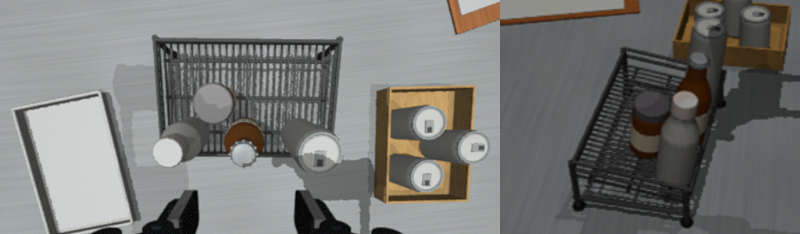

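The final view shows the bottle, tall can, aluminium bottle and jar upright on the shelf, three short cans in the carton and an empty pan. The robot is clear of everything, so I hand the job in.

```bash
python3 -c "
from h import *
print(robot.close_job()); st()"
```

```text
the job is handed in; nothing more can be done
None
the job is handed in; nothing more can be done
```

The job is done and handed in at about 34 s of robot time, well under the 122 s limit. I stood the tall can and the amber bottle on the pan, then the short can in the free side of the carton. Then I put the tall can and the bottle back on the shelf against the front lip.

**Last checks:**
- **Images:** the final wrist and side views showed everything upright, the pan empty and three short cans in the carton. The gripper was open and well above the shelf.
- **Tall can:** it stands within 0.5 mm of where it was up the slope, but 3.5 to 4 mm off sideways. It shifted by that much when the jaws opened, and I left it.
- **Amber bottle:** it stands within 0.6 mm of where it was up the slope and about 3 mm off sideways.
- **Lip contact:** I judged that both stand against the lip from these positions. The force reading never showed a clear push on the lip.
- **Short can:** it shifted about 4 mm sideways on the shelf as the jaws closed on it. The closing width read 54 mm instead of 58, probably because the pads were on its tapered top. It held and was set down upright.
- **Forces:** the wrist force stayed below about 6 N in every reading I took.

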